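Push the sash of the splicing cabinet up to its green mark

ROBOT

A 6-joint arm with a two-finger parallel gripper is mounted at the origin on the work surface. World frame = base frame: x ahead of the robot, y to its left, z up, the work surface at z = 0. Lengths are in m, angles in rad, forces in N, time in s.
With the tool pointing down it reaches from about 0.3 to 0.95 m from the base axis. Payload 3.1 kg.
Tool frame: the origin (TCP) lies midway between the tips of the shut fingers; the grasp point (between the pads) lies 19 mm behind it; y points along the fingers, z is the direction in which the jaws open and shut, and the axes are right-handed (so a half turn about y gives the same grasp; the last joint's range is limited). The gripper opens to 85 mm and grips with 20 to 120 N. Pads are 22 mm wide; open, the fingers measure 114 mm over their backs; the gripper's body (76 mm by 85 mm) begins 54 mm behind the grasp point. The pads swing forward as they close: fully open they stand 13 mm farther back than shut.
Start: joints at [1.033, 0.308, 1.634, -0, 1.2, -0.07], TCP at [0.282, 0.558, 0.202] pointing down, gripper open.
Joint ranges: [-3.06, 3.06], [-0.79, 1.96], [0.05, 2.63], [-1.19, 4.34], [0.05, 2.64], [-2.94, 2.94]. Speed limits (rad/s): [2.79, 2.79, 3.14, 3.14, 3.14, 3.14].

INTERFACE

Orientations are given as a unit quaternion [x, y, z, w].
In Python, from rig import r gives the robot as it stands.
- The arm moves only by the shell command python3 -m creep 'ROWS' [FORCE]. ROWS is JSON, one flat list of numbers, 5 for each row, row after row: the shift along the world's x, y, z in mm, then the turn about the world's z in degrees, then the opening, from -1 (shut) to 1 (fully open). A call has 1 to 20 rows; each row shifts and turns the commanded pose from where the row before left it; what a row does not reach is not made up. A row lasts 1/12 s, in which the tool goes at most 41.7 mm and 7.16 degrees, less where a joint would pass 70% of its speed; a pose out of reach is approached as far as the arm can. A call is refused whole if a number of a shift passes 41.7 or a number of a turn 7.16, either way. A call with a gripper value outside its range is refused whole. The fingers move at their own pace and stop on an object; FORCE is the grip in N (left out, the last holds). Time passes only in rows, so rows that do not move let the fingers close. It gives the time, the measured TCP pose, the force and the opening at its end, in the units of the state.
- r.read_state(): the state, without advancing time (a new reading comes with each control period).
- r.get_image(name): name is "side" or "top" or "wrist"; returns a dict with "img" (384x512x3 uint8, red, green, blue), "z_map" (384x512 float32, m along the optical axis (not along the pixel's ray), 0 where there is no reading), "fx", "fy", "cx", "cy" (pixels), "D" ([k1, k2, p1, p2, k3] as OpenCV has them; the pictures are not rectified), "extrinsics" (4x4, takes a point from camera to world coordinates); the wrist camera has in their place "tool_from_camera" (4x4, takes a point from camera to tool coordinates, whose origin is the TCP and whose axes are the tool frame's). Camera axes: x right, y up, looking along -z (the intrinsics and any distortion apply to the point x, -y, -z); pixel columns grow to the right and rows downward; lengths in m; the calibration is good to about 2 mm. A picture is of the moment at which its call begins: read the wrist's pose just before it.
- r.hand_in(): hands the job in, once; it reports no verdict.
The state is a dict: "time": time; "joints": joint angles; "dq": joint speeds; "joint_torque": joint torques, N m; "eef_pos": TCP position; "tcp_rot": TCP orientation; "ft_force": force on the tool from outside, world axes, zero at the start; "wrist_torque": the same for the moment, N m; "opening": finger opening in m.
Only numpy, scipy, OpenCV 4.12 (cv2) and the standard library are available. Lean on these libraries where they do the work, as an engineer would, in place of code of your own. Each camera call takes 0.05 s, during which the arm holds its last target. There are 200 camera calls.

TASK

Open the counterweighted window of the fibre-splicing dust cabinet: with the fingers beneath its blue lip, gently push it up until the red pointers at the lip's underside are level with the green marker clip, within the clip's own height, then back away and leave the window standing there. Only push from beneath: do not grip the lip or press on its black top, and do not shift the marker clips or the bottle, spool and cleaver.

Things in the scene. Friction and masses are not known exactly. Their poses are not given: they have to be found in the camera images.
- cabinet: Fixed clear-sided cabinet 440 wide, 340 deep, 400 high. Origin: on the table, middle of the front's foot; x into the cabinet, y to its left, z up. The front leans back 40 degrees from vertical, from 40 mm above the table at x = 0, between two aluminium rails (470 long, y = +/-200). Grey sill 40 mm high at x = 0 to 30; splicer fixed inside at x = 190 to 310. The space before the slope is free.
- sash (a joint): How far the clear window with blue frame (370 x 200 mm, 14 mm thick) has slid up the slope, in m: 0 is lowest (lip underside 101 mm above the table), 0.235 its upper stop. Counterweighted: it stays wherever it is left and takes about 2 to 6 N along the slope to move; it does not spring back. The blue lip (sash_c0) is 12 mm thick with a black 4 mm strip (sash_c1) on top.
- lip_edge (a point): Middle of the front lower edge of the blue lip at the window's bottom, moving with it. z points up the slope (the travel), y to the cabinet's left, x square to the window, into the cabinet. The lip's flat underside is the plane z = 0, from x = 0 to 40 mm, 320 mm long in y; it stands 33 mm out from the pane. Open space beneath. A thin red pointer at each end of the sash marks z = 0.
- green_mark (a point): Middle of the front face of the green marker clip, on the cabinet's left rail (y = +204 mm in the cabinet). Same axes as lip_edge. The clip is 20 mm high along the slope and 28 mm wide; the underside of the lip is to end level with it.
- orange_mark (a point): The same for the orange clip on the right rail (y = -204 mm): a mark for another job, to be ignored. The clips slide stiffly on the rails (about 12 N) and are not to be moved.
- bottle: White alcohol bottle with blue cap, 54 mm across, 130 mm high, loose, standing on the table before one end of the cabinet's front; origin under its middle.
- spool: Small blue and brass fibre spool, 96 mm across, 46 mm high, loose, flat on the table before the other end of the front; origin under its middle.
- cleaver: Black and steel fibre cleaver, 70 x 50 x 42 mm, loose, on the cabinet's floor inside the opening, in its right half; origin under its middle.

How it is judged:
By the outcome, as a careful person would: the job done as asked, in the order asked, and still so for the second after the job is handed in, with the robot touching nothing.
It also fails if it takes over 38 s, if anything falls off the work surface, if the arm or the gripper's body presses on something with over 40 N, if the wrist force passes 120 N, or if a joint passes its speed limit or range.

## Working session

There is one attempt and no reset: what is moved stays moved. The work goes in short steps, Python scripts to look and compute and a shell command to move; the robot and the scene stay as the last step left them, time stands still between calls to the robot, and variables do not carry over. Pictures are saved under pics/ and viewed, about 8 in all and at most 12, crops included, and the job is handed in when it is done.

```bash
mkdir -p pics; ls; cat > h.py <<'E'
import numpy as np, cv2, pickle
from rig import r
def snap(name,tag):
    s=r.read_state(); d=r.get_image(name); d=dict(d); d['state']=s
    pickle.dump(d,open(f'pics/{tag}.pkl','wb'))
    cv2.imwrite(f'pics/{tag}.png',cv2.cvtColor(d['img'],cv2.COLOR_RGB2BGR)); return d
def load(tag): return pickle.load(open(f'pics/{tag}.pkl','rb'))
def pt(d,u,v,z=None):
    K=np.array([[d['fx'],0,d['cx']],[0,d['fy'],d['cy']],[0,0,1.]])
    a=cv2.undistortPoints(np.array([[[u,v]]],float),K,np.array(d['D'],float))[0,0]
    if z is None:
        p=d['z_map'][int(round(v))-1:int(round(v))+2,int(round(u))-1:int(round(u))+2]; z=np.median(p)
    return (d['extrinsics']@np.array([a[0]*z,-a[1]*z,-z,1]))[:3]
E
python3 - <<'E'
from h import *
a=snap('side','s0');b=snap('top','t0')
for d in (a,b): print(d['extrinsics'].round(3).tolist(),d['fx'])
print(r.read_state())
E
```

```text
pics
[[-0.986, 0.114, -0.119, 0.461], [-0.165, -0.706, 0.688, 0.661], [-0.006, 0.698, 0.716, 0.727], [0.0, 0.0, 0.0, 1.0]] 402.2622791755308
[[-0.027, 0.994, -0.102, 0.451], [-0.999, -0.024, 0.026, 0.053], [0.024, 0.103, 0.994, 1.113], [0.0, 0.0, 0.0, 1.0]] 401.5370401951048
{'time': 0.1, 'joints': array([ 1.03328625e+00,  3.08919365e-01,  1.63507718e+00, -7.68941805e-06,
        1.19971375e+00, -6.96889148e-02]), 'dq': array([-0.0013783 , -0.0016652 , -0.00311386,  0.00080944,  0.00146826,
        0.00178415]), 'joint_torque': array([ 6.37605126e-05, -4.16406405e+01, -2.77645701e+01, -1.40062857e-04,
        3.99801153e-03, -2.01517651e-05]), 'eef_pos': array([0.28143823, 0.55712842, 0.20085256]), 'tcp_rot': array([ 0.6885655 , -0.16411595,  0.16367313, -0.68713507]), 'ft_force': array([-0.419693  , -0.50021807, -0.05666883]), 'wrist_torque': array([-0.030795  , -0.02360886, -0.00623412]), 'opening': 0.08558211564919942}
```

View pics/s0.png

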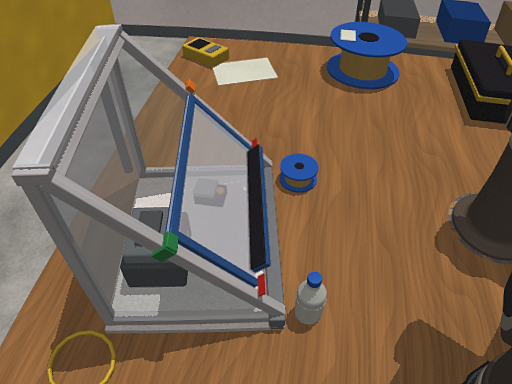

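View pics/t0.png

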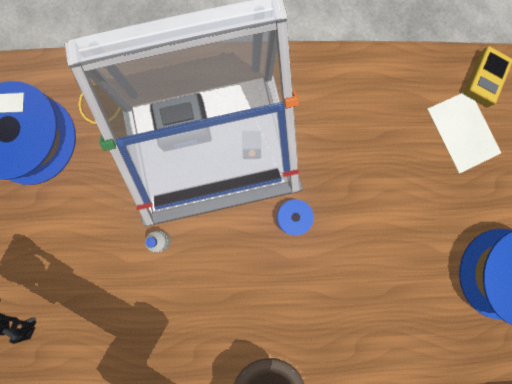

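Side view: green clip at (166,246), red pointers at (262,284) and (255,143), bottle at (311,300), spool at (299,170). Top view: green (108,144), pointers (144,207) and (291,173). Both marks are higher than the lip. Next I'll enlarge these areas to measure.

```bash
python3 - <<'E'
from h import *
s=load('s0')['img'][:,:,::-1];t=load('t0')['img'][:,:,::-1]
def c(i,u,v,w,h,k): return cv2.resize(i[v:v+h,u:u+w],None,fx=k,fy=k,interpolation=cv2.INTER_NEAREST)
a=np.vstack([np.hstack([c(s,145,225,50,37,8),c(s,235,265,50,37,8)]),np.hstack([c(t,90,127,50,37,8),c(t,125,190,50,37,8)])])
cv2.imwrite('pics/c0.png',a)
for tag in('s0','t0'):
    d=load(tag); hsv=cv2.cvtColor(d['img'],cv2.COLOR_RGB2HSV)
    for n,lo,hi in(('green',(55,120,40),(85,255,255)),('red',(174,140,80),(180,255,255)),('red0',(0,180,80),(4,255,255)),('orange',(6,190,150),(14,255,255))):
        m=cv2.inRange(hsv,lo,hi); k,l,st,ce=cv2.connectedComponentsWithStats(m)
        for i in range(1,k):
            if st[i,4]>12:
                v,u=np.where(l==i); P=np.array([pt(d,x,y,d['z_map'][y,x]) for x,y in zip(u,v) if d['z_map'][y,x]>0])
                print(tag,n,st[i].tolist(),ce[i].round(1),np.median(P,0).round(3),P.min(0).round(3),P.max(0).round(3))
S=load('s0')
for n,u,v in(('lipL',268,262),('lipmidstrip',257,205),('lipR',257,160),('sillL',285,318),('bottlecap',315,278),('spool',299,168)): print(n,pt(S,u,v).round(3))
T=load('t0')
for n,u,v in(('blipL',160,203),('lipR',280,181),('lip',220,191),('cap',152,242),('spool',295,217),('sillL',150,219),('sillR',296,189)): print('T',n,pt(T,u,v).round(3))
E
```

```text
s0 green [152, 231, 27, 31, 444] [166.8 246.9] [0.642 0.358 0.267] [0.629 0.331 0.214] [0.671 0.366 0.276]
s0 red0 [252, 138, 5, 10, 31] [254.2 142.3] [ 0.591 -0.07   0.118] [ 0.584 -0.081  0.114] [ 0.598 -0.032  0.137]
s0 red0 [258, 274, 7, 22, 120] [261.2 284.7] [0.515 0.304 0.117] [0.508 0.285 0.111] [0.523 0.324 0.121]
s0 orange [184, 79, 12, 12, 73] [190.4  84. ] [ 0.724 -0.052  0.275] [ 0.714 -0.516  0.001] [ 0.898 -0.04   0.281]
lipL [0.509 0.269 0.135]
lipmidstrip [0.549 0.142 0.136]
lipR [0.57  0.017 0.141]
sillL [0.468 0.322 0.039]
bottlecap [0.425 0.287 0.133]
spool [ 0.48  -0.072  0.048]
T blipL [0.52  0.259 0.137]
T lipR [ 0.568 -0.036  0.129]
T lip [0.546 0.112 0.138]
T cap [0.426 0.281 0.13 ]
T spool [ 0.481 -0.08   0.045]
T sillL [0.485 0.303 0.054]
T sillR [ 0.555 -0.085  0.048]
```

View pics/c0.png

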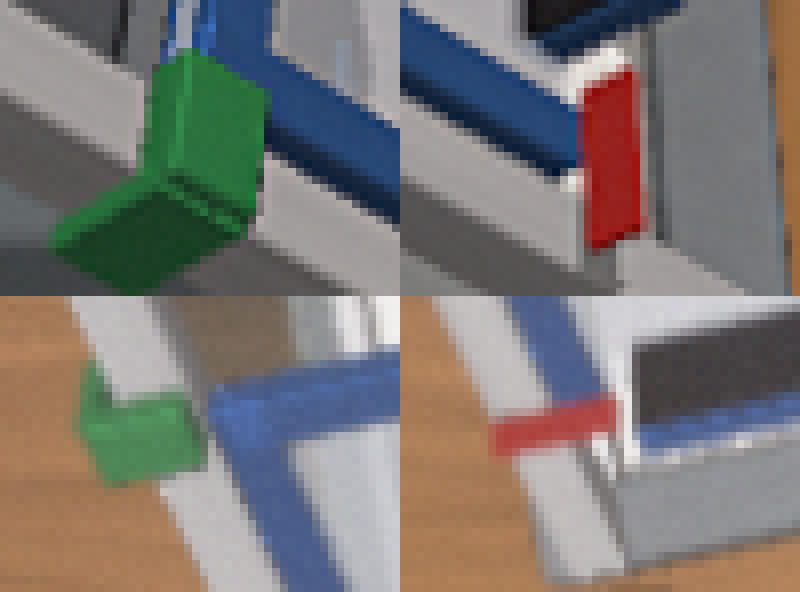

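Side crops, in full-image pixels: green front face centre at about (172.3,241.7), left pointer centre at about (261.5,284.8). Pointers and clips both give a cabinet yaw of about 11.4°.

```bash
cat >> h.py <<'E'
yaw=np.radians(11.4);cx=np.array([np.cos(yaw),np.sin(yaw),0]);cy=np.array([-np.sin(yaw),np.cos(yaw),0])
up=np.sin(np.radians(40))*cx+np.cos(np.radians(40))*np.array([0,0,1])
nx=np.cos(np.radians(40))*cx-np.sin(np.radians(40))*np.array([0,0,1])
def sl(p): return np.array([p@nx,p@cy,p@up]).round(4)
E
python3 - <<'E'
from h import *
S=load('s0');T=load('t0')
for n,d,u,v in(('green',S,172.3,241.7),('ptrL',S,261.5,284.8),('ptrR',S,254.2,142.3),('greenT',T,108,144.5),('ptrLT',T,144.5,206.5),('ptrRT',T,291,173)):
    p=pt(d,u,v); print(n,p.round(4),'lip-axes',sl(p))
# lip profile down the column of the top image through middle of lip
for v in range(180,206): 
    p=pt(T,215,v,T['z_map'][v,215]); print(v,T['img'][v,215],p.round(3),sl(p))
E
```

```text
green [0.6361 0.3471 0.2697] lip-axes [0.3568 0.2145 0.6515]
ptrL [0.5144 0.306  0.1181] lip-axes [0.3567 0.1983 0.4535]
ptrR [ 0.5912 -0.07    0.1174] lip-axes [ 0.3579 -0.1855  0.4536]
greenT [0.6391 0.3428 0.271 ] lip-axes [0.3577 0.2097 0.6538]
ptrLT [0.5143 0.3027 0.1138] lip-axes [0.3589 0.1951 0.4497]
ptrRT [ 0.5896 -0.0656  0.1144] lip-axes [ 0.3593 -0.1809  0.4508]
180 [202 203 207] [0.575 0.125 0.123] [0.3716 0.0088 0.473 ]
181 [175 174 179] [0.573 0.125 0.119] [0.3727 0.0096 0.4686]
182 [118 116 120] [0.571 0.126 0.116] [0.3731 0.0102 0.465 ]
183 [74 75 77] [0.568 0.125 0.12 ] [0.3689 0.0106 0.4656]
184 [68 66 69] [0.565 0.125 0.124] [0.3639 0.011  0.4669]
185 [67 65 67] [0.563 0.125 0.125] [0.3608 0.0114 0.4665]
186 [68 66 68] [0.56  0.125 0.123] [0.361  0.0121 0.4629]
187 [69 68 70] [0.557 0.125 0.127] [0.3557 0.0124 0.4647]
188 [68 65 68] [0.554 0.125 0.132] [0.3503 0.0127 0.4664]
189 [67 64 66] [0.552 0.125 0.134] [0.3468 0.0131 0.4664]
190 [67 65 67] [0.549 0.125 0.135] [0.3443 0.0135 0.4655]
191 [70 68 70] [0.546 0.124 0.139] [0.3397 0.0139 0.4666]
192 [74 78 93] [0.544 0.124 0.138] [0.3389 0.0145 0.4641]
193 [ 74  87 123] [0.541 0.124 0.139] [0.3362 0.0149 0.4634]
194 [ 77  96 143] [0.539 0.125 0.136] [0.3364 0.0156 0.4599]
195 [ 85 103 147] [0.537 0.125 0.129] [0.3396 0.0165 0.4535]
196 [131 136 161] [0.535 0.125 0.13 ] [0.3372 0.017  0.4525]
197 [169 166 168] [0.542 0.134 0.015] [0.4178 0.0239 0.3698]
198 [153 151 151] [0.54  0.134 0.009] [0.4201 0.0248 0.3638]
199 [140 141 145] [0.534 0.132 0.041] [0.3947 0.0236 0.3852]
200 [148 148 154] [0.532 0.132 0.038] [0.3948 0.0243 0.3814]
201 [149 152 154] [0.529 0.132 0.04 ] [0.3919 0.0248 0.3806]
202 [147 148 152] [0.527 0.132 0.04 ] [0.3897 0.0254 0.3791]
203 [149 149 153] [0.524 0.132 0.042] [0.386  0.0258 0.3792]
204 [149 150 154] [0.521 0.132 0.039] [0.3861 0.0266 0.3754]
205 [150 151 157] [0.518 0.132 0.04 ] [0.3836 0.0271 0.3742]
```

The lip's front lower edge is at about (0.534, 0.114, 0.130). It needs about 201 mm of travel up the slope (0.630, 0.127, 0.766). I'll approach with the fingers shut and the jaws along the cabinet's y.

```bash
python3 -m creep '[10.5,-28.5,1,2.4,-1, 10.5,-28.5,1,2.4,-1, 10.5,-28.5,1,2.4,-1, 10.5,-28.5,1,2.4,-1, 10.5,-28.5,1,2.4,-1, 10.5,-28.5,1,2.4,-1, 10.5,-28.5,1,2.4,-1, 10.5,-28.5,1,2.4,-1, 10.5,-28.5,0,2.4,-1, 10.5,-28.5,0,2.4,-1, 10.5,-28.5,0,2.4,-1, 10.5,-28.5,0,2.4,-1, 10.5,-28.5,0,2.4,-1, 10.5,-28.5,0,2.4,-1, 10.5,-28.5,0,2.4,-1, 10.5,-28.5,0,2.4,-1, 0,0,0,0,-1, 0,0,0,0,-1]' 20
```

```text
time: 1.6
eef_pos: [0.4499, 0.1006, 0.2096]
tcp_rot: [-0.704, -0.07, 0.07, 0.704]
ft_force: [0.4, 1.0, -0.3]
opening: 0.0001
```

```bash
python3 -m creep '[0,0,-20,0,-1, 0,0,-20,0,-1, 0,0,-20,0,-1, 0,0,-20,0,-1, 0,0,-18,0,-1, 12,2.5,0,0,-1, 12,2.5,0,0,-1, 12,2.5,0,0,-1, 6,1,0,0,-1, 0,0,0,0,-1]'
python3 - <<'E'
from h import *
snap('side','s1');t=snap('wrist','w1')
a=cv2.resize(load('s1')['img'][100:290,180:400,::-1],(600,518));b=cv2.resize(t['img'][:,:,::-1],(300,225))
cv2.imwrite('pics/c1.png',a)
print(t['state']['eef_pos'])
E
```

```text
time: 2.43
eef_pos: [0.4927, 0.1116, 0.112]
tcp_rot: [-0.703, -0.072, 0.072, 0.704]
ft_force: [0.1, 0.0, 0.5]
opening: -0.0
[0.49161362 0.11120391 0.11183003]
```

View pics/c1.png

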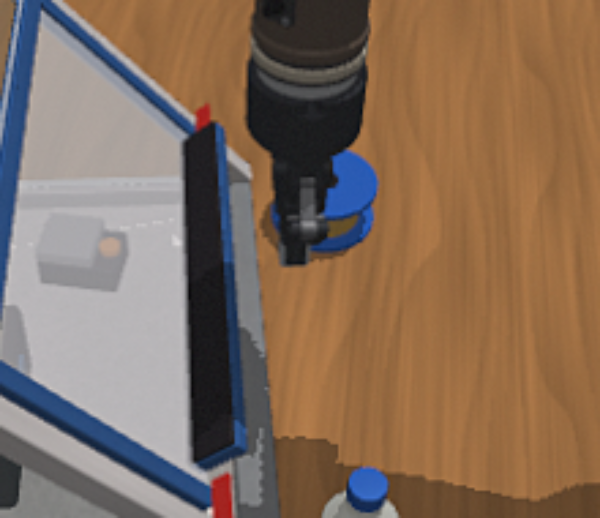

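The fingertips (about (295,255) in the crop) are in front of the middle of the lip, clear of the spool and bottle. Now I'll creep in to contact.

```bash
python3 -m creep '[6,1.2,0,0,-1, 6,1.2,0,0,-1, 6,1.2,0,0,-1, 3,0.6,0,0,-1, 0,0,0,0,-1]'; for i in 1 2 3; do python3 -m creep '[2,0.4,0,0,-1, 1,0.2,0,0,-1, 0,0,0,0,-1]'; done
```

```text
time: 2.95
eef_pos: [0.514, 0.1147, 0.1123]
tcp_rot: [-0.703, -0.072, 0.071, 0.704]
ft_force: [-0.3, -0.5, 0.5]
opening: 0.0
time: 3.2
eef_pos: [0.5159, 0.1151, 0.1119]
tcp_rot: [0.703, 0.071, -0.071, -0.703]
ft_force: [0.4, 0.2, -0.4]
opening: 0.0001
time: 3.45
eef_pos: [0.5191, 0.1158, 0.112]
tcp_rot: [-0.703, -0.072, 0.071, 0.703]
ft_force: [-0.3, 0.3, -0.1]
opening: -0.0
time: 3.7
eef_pos: [0.5222, 0.1164, 0.112]
tcp_rot: [-0.703, -0.072, 0.071, 0.703]
ft_force: [-0.1, -0.1, 0.1]
opening: 0.0001
```

```bash
for i in 1 2 3; do python3 -m creep '[2,0.4,0,0,-1, 1,0.2,0,0,-1, 0,0,0,0,-1]'; done
```

```text
time: 3.95
eef_pos: [0.5252, 0.117, 0.112]
tcp_rot: [-0.703, -0.072, 0.071, 0.703]
ft_force: [0.4, 0.2, -0.4]
opening: -0.0004
time: 4.2
eef_pos: [0.5282, 0.1176, 0.112]
tcp_rot: [0.703, 0.072, -0.071, -0.703]
ft_force: [0.1, -0.1, 0.1]
opening: -0.0002
time: 4.45
eef_pos: [0.5312, 0.1182, 0.112]
tcp_rot: [0.703, 0.072, -0.071, -0.703]
ft_force: [0.1, -0.6, 0.1]
opening: -0.0
```

```bash
python3 - <<'E'
from h import *
a=snap('side','s2')
cv2.imwrite('pics/c2.png',cv2.resize(a['img'][130:240,220:330,::-1],(600,600),interpolation=cv2.INTER_CUBIC))
E
```

```text
(no output)
```

View pics/c2.png

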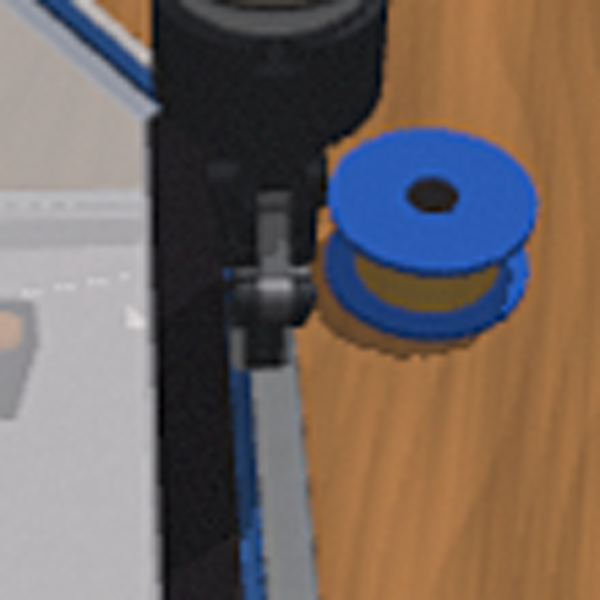

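The finger is right at the lip's front edge ((240,340) in the crop), with no contact force yet. I'll continue.

```bash
for i in 1 2; do python3 -m creep '[2,0.4,0,0,-1, 1,0.2,0,0,-1, 0,0,0,0,-1]'; done
```

```text
time: 4.75
eef_pos: [0.5342, 0.1188, 0.112]
tcp_rot: [0.703, 0.072, -0.071, -0.703]
ft_force: [0.5, -0.9, 0.9]
opening: -0.0002
time: 5.0
eef_pos: [0.5372, 0.1194, 0.112]
tcp_rot: [-0.703, -0.072, 0.071, 0.703]
ft_force: [-0.3, -0.9, -0.1]
opening: -0.0
```

```bash
python3 - <<'E'
from h import *
a=snap('side','s3');t=snap('top','t3')
cv2.imwrite('pics/c3.png',np.hstack([cv2.resize(a['img'][130:240,220:330,::-1],(400,400),interpolation=cv2.INTER_CUBIC),cv2.resize(t['img'][120:230,180:290,::-1],(400,400),interpolation=cv2.INTER_CUBIC)]))
for n,d,u,v in(('ptrL',a,261.5,284.8),('ptrLT',t,144.5,206.5),('ptrRT',t,291,173)): print(n,sl(pt(d,u,v)))
for u in (160,180,260):
  for v in range(175,210):
    p=pt(t,u,v,t['z_map'][v,u])
    if p[2]>.11 and p[2]<.16: q=(u,v,p.round(3),sl(p))
  print(*q)
for v in (215,230):
  for u in range(255,275):
    p=pt(a,u,v,a['z_map'][v,u]); print(v,u,a['img'][v,u],p.round(3),sl(p)) if 258<u<270 else 0
E
```

```text
ptrL [0.3566 0.1984 0.4536]
ptrLT [0.3593 0.1952 0.4493]
ptrRT [ 0.359  -0.1808  0.4512]
160 209 [0.506 0.26  0.133] [0.3338 0.1547 0.4539]
160 209 [0.506 0.26  0.133] [0.3338 0.1547 0.4539]
260 186 [0.557 0.014 0.129] [ 0.3378 -0.0964  0.4513]
215 259 [23 24 24] [0.541 0.167 0.137] [0.3438 0.057  0.4671]
215 260 [29 28 31] [0.539 0.169 0.139] [0.3411 0.0588 0.4675]
215 261 [26 25 26] [0.537 0.17  0.14 ] [0.3388 0.0601 0.4674]
215 262 [24 18 16] [0.535 0.17  0.141] [0.3367 0.061  0.467 ]
215 263 [35 57 88] [0.534 0.167 0.138] [0.3374 0.058  0.4628]
215 264 [38 60 96] [0.531 0.168 0.139] [0.3349 0.0595 0.4629]
215 265 [27 47 80] [0.461 0.661 0.727] [-0.0206  0.5565  0.9312]
215 266 [20 45 82] [0.528 0.162 0.134] [0.3354 0.0548 0.4559]
215 267 [112 112 120] [0.536 0.085 0.042] [ 0.3885 -0.0223  0.3814]
215 268 [134 133 134] [0.534 0.085 0.042] [ 0.3872 -0.0228  0.3794]
215 269 [126 128 128] [0.532 0.084 0.042] [ 0.3855 -0.0227  0.378 ]
230 259 [30 28 32] [0.535 0.203 0.137] [0.345  0.0933 0.4679]
230 260 [35 32 35] [0.533 0.204 0.138] [0.3426 0.0946 0.4679]
230 261 [31 28 34] [0.531 0.205 0.14 ] [0.3399 0.0963 0.4684]
230 262 [38 33 34] [0.529 0.206 0.142] [0.3375 0.0977 0.4685]
230 263 [39 31 26] [0.528 0.202 0.137] [0.3389 0.0941 0.4636]
230 264 [ 51  85 141] [0.526 0.203 0.139] [0.3365 0.0954 0.4637]
230 265 [ 49  88 146] [0.524 0.201 0.136] [0.3366 0.0936 0.4606]
230 266 [34 60 99] [0.523 0.2   0.135] [0.3359 0.0927 0.4584]
230 267 [18 41 76] [0.521 0.197 0.131] [0.3367 0.0898 0.4542]
230 268 [112 113 119] [0.528 0.125 0.04 ] [0.3902 0.0178 0.3792]
230 269 [134 134 134] [0.526 0.125 0.04 ] [0.3882 0.0184 0.3783]
```

View pics/c3.png

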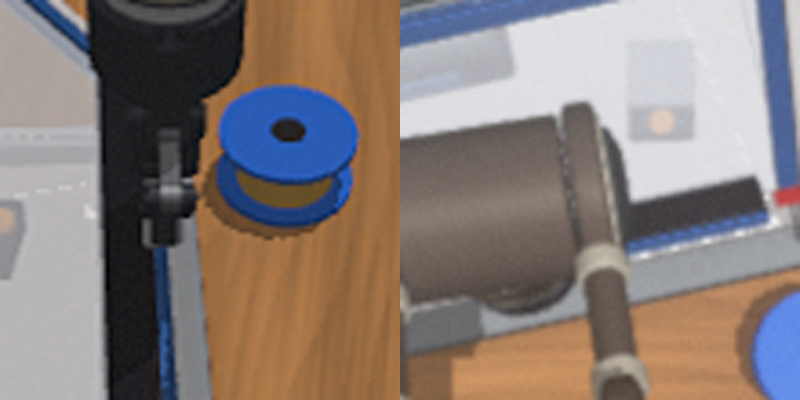

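```bash
python3 - <<'E'
from h import *
a=load('s3'); print(a['state']['eef_pos'],a['state']['eef_pos']@cx)
for v in range(176,202,3):
  print(v,[(u,*(lambda p:(round(float(p@cx),3),round(float(p@cy),3),round(float(p[2]),3)))(pt(a,u,v,a['z_map'][v,u]))) for u in range(256,273,2)])
E
python3 -m creep '[1,0.2,0,0,-1, 0,0,0,0,-1]'
```

```text
[0.53722187 0.11939121 0.11204719] 0.5502216623577877
176 [(256, 0.568, 0.025, 0.211), (258, 0.564, 0.027, 0.212), (260, 0.561, 0.026, 0.211), (262, 0.557, 0.028, 0.212), (264, 0.555, 0.059, 0.242), (266, 0.552, 0.06, 0.243), (268, 0.548, 0.059, 0.243), (270, 0.542, 0.027, 0.211), (272, 0.539, 0.027, 0.211)]
179 [(256, 0.566, -0.042, 0.136), (258, 0.564, 0.016, 0.194), (260, 0.562, 0.054, 0.231), (262, 0.558, 0.054, 0.231), (264, 0.555, 0.062, 0.238), (266, 0.552, 0.063, 0.239), (268, 0.548, 0.064, 0.24), (270, 0.544, 0.054, 0.23), (272, 0.541, 0.056, 0.231)]
182 [(256, 0.566, -0.033, 0.136), (258, 0.564, 0.022, 0.191), (260, 0.562, 0.069, 0.238), (262, 0.559, 0.067, 0.237), (264, 0.555, 0.066, 0.235), (266, 0.552, 0.068, 0.237), (268, 0.549, 0.068, 0.237), (270, 0.545, 0.068, 0.237), (272, 0.542, 0.069, 0.238)]
185 [(256, 0.567, -0.026, 0.135), (258, 0.563, -0.022, 0.139), (260, 0.562, 0.072, 0.234), (262, 0.559, 0.071, 0.233), (264, 0.555, 0.07, 0.232), (266, 0.552, 0.073, 0.235), (268, 0.549, 0.071, 0.232), (270, 0.545, 0.072, 0.233), (272, 0.542, 0.073, 0.234)]
188 [(256, 0.567, 
[... 696 characters left out ...]
3), (270, 0.532, -0.088, 0.041), (272, 0.528, -0.088, 0.041)]
197 [(256, 0.568, 0.007, 0.134), (258, 0.564, 0.011, 0.138), (260, 0.56, 0.016, 0.143), (262, 0.556, 0.022, 0.149), (264, 0.552, 0.019, 0.146), (266, 0.548, 0.016, 0.143), (268, 0.544, 0.017, 0.144), (270, 0.533, -0.077, 0.041), (272, 0.528, -0.079, 0.04)]
200 [(256, 0.568, 0.014, 0.132), (258, 0.564, 0.021, 0.14), (260, 0.56, 0.021, 0.14), (262, 0.556, 0.017, 0.136), (264, 0.552, 0.017, 0.135), (266, 0.543, -0.069, 0.041), (268, 0.538, -0.068, 0.042), (270, 0.533, -0.069, 0.04), (272, 0.529, -0.068, 0.041)]
time: 5.27
eef_pos: [0.538, 0.1196, 0.112]
tcp_rot: [-0.703, -0.071, 0.071, 0.703]
ft_force: [-0.4, 0.4, -0.4]
opening: -0.0
```

```bash
python3 - <<'E'
from h import *
a=load('s1'); e=a['state']['eef_pos'];print(e,e@cx,e@cy)
for v in range(185,203,2):
  print(v,[(u,*(lambda p:(round(float(p@cx),3),round(float(p@cy),3),round(float(p[2]),3)))(pt(a,u,v,a['z_map'][v,u]))) for u in range(280,300,3)])
K=np.array([[a['fx'],0,a['cx']],[0,a['fy'],a['cy']],[0,0,1.]])
c=np.linalg.inv(a['extrinsics'])@np.append(e,1);print(cv2.projectPoints(np.array([[c[0],-c[1],-c[2]]]),np.zeros(3),np.zeros(3),K,np.array(a['D']))[0])
cv2.imwrite('pics/c4.png',cv2.resize(load('w1')['img'][:,:,::-1],(512,384)))
cv2.imwrite('pics/c5.png',cv2.resize(a['img'][140:215,250:325,::-1],(600,600),interpolation=cv2.INTER_CUBIC))
E
```

```text
[0.4927092  0.11158041 0.11203988] 0.5050433089722682 0.011991472842238185
185 [(280, 0.502, -0.154, 0.002), (283, 0.519, 0.038, 0.198), (286, 0.518, 0.073, 0.234), (289, 0.512, 0.071, 0.231), (292, 0.507, 0.073, 0.233), (295, 0.502, 0.072, 0.232), (298, 0.497, 0.073, 0.232)]
187 [(280, 0.503, -0.149, -0.0), (283, 0.519, 0.042, 0.196), (286, 0.517, 0.072, 0.227), (289, 0.512, 0.069, 0.225), (292, 0.506, 0.069, 0.224), (295, 0.501, 0.069, 0.224), (298, 0.495, 0.066, 0.221)]
189 [(280, 0.503, -0.141, 0.002), (283, 0.519, 0.042, 0.191), (286, 0.513, 0.043, 0.192), (289, 0.508, 0.042, 0.191), (292, 0.502, 0.042, 0.191), (295, 0.497, 0.045, 0.194), (298, 0.459, -0.133, 0.007)]
191 [(280, 0.504, -0.133, 0.002), (283, 0.516, 0.019, 0.162), (286, 0.511, 0.027, 0.17), (289, 0.505, 0.024, 0.167), (292, 0.498, 0.02, 0.162), (295, 0.467, -0.13, 0.004), (298, 0.46, -0.128, 0.006)]
193 [(280, 0.505, -0.126, 0.002), (283, 0.515, 0.017, 0.154), (286, 0.51, 0.026, 0.163), (289, 0.583, 0.556, 0.727), (292, 0.498, 0.019, 0.156), (295, 0.467, -0.126, 0.001), (298, 0.46, -0.126, 0.001)]
195 [(280, 0.505, -0.119, 0.003), (283, 0.515, 0.02, 0.151), (286, 0.51, 0.025, 0.156), (289, 0.504, 0.025, 0.156), (292, 0.497, 0.019, 0.149), (295, 0.468, -0.119, 0.001), (298, 0.46, -0.119, 0.001)]
197 [(280, 0.505, -0.113, 0.002), (283, 0.515, 0.018, 0.143), (286, 0.509, 0.017, 0.142), (289, 0.503, 0.019, 0.144), (292, 0.476, -0.112, 0.002), (295, 0.469, -0.112, 0.002), (298, 0.461, -0.111, 0.003)]
199 [(280, 0.506, -0.105, 0.003), (283, 0.499, -0.106, 0.002), (286, 0.491, -0.107, 0.001), (289, 0.484, -0.106, 0.001), (292, 0.477, -0.104, 0.004), (295, 0.469, -0.106, 0.001), (298, 0.462, -0.106, 0.0)]
201 [(280, 0.506, -0.1, 0.002), (283, 0.499, -0.1, 0.001), (286, 0.492, -0.1, 0.002), (289, 0.484, -0.1, 0.0), (292, 0.478, -0.096, 0.005), (295, 0.47, -0.097, 0.004), (298, 0.463, -0.098, 0.002)]
[[[286.78902433 205.19953952]]]
```

View pics/c5.png

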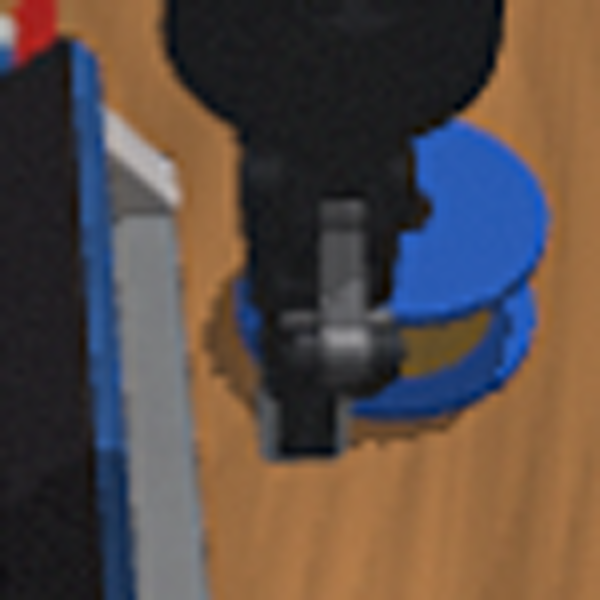

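The picture shows that the real fingertips end about 26 mm above the reported TCP (tip bottom at crop (300,460), so z ≈ 0.138 against a TCP at 0.112). They are therefore hovering at the level of the lip's top, not beneath it, and nothing has been touched. I'll back off, go lower and re-approach.

```bash
python3 -m creep '[-10,-2,0,0,-1, -12,-2.4,0,0,-1, -12,-2.4,0,0,-1, -10,-2,0,0,-1, 0,0,-10,0,-1, 0,0,-15,0,-1, 0,0,-10,0,-1, 0,0,0,0,-1]'
python3 - <<'E'
from h import *
a=snap('side','s4'); e=a['state']['eef_pos'];print(e,e@cx,e@cy)
for v in range(197,216,2):
  print(v,[(u,*(lambda p:(round(float(p@cx),3),round(float(p@cy),3),round(float(p[2]),3)))(pt(a,u,v,a['z_map'][v,u]))) for u in range(280,300,3)])
cv2.imwrite('pics/c6.png',cv2.resize(a['img'][150:240,230:320,::-1],(600,600),interpolation=cv2.INTER_CUBIC))
E
```

```text
time: 5.93
eef_pos: [0.4915, 0.1104, 0.0743]
tcp_rot: [0.704, 0.07, -0.073, -0.703]
ft_force: [-0.3, -0.1, -0.9]
opening: 0.0
[0.49152347 0.11040155 0.07428598] 0.5036479690834361 0.011070239016018585
197 [(280, 0.505, -0.116, -0.001), (283, 0.518, 0.043, 0.171), (286, 0.516, 0.07, 0.199), (289, 0.51, 0.068, 0.197), (292, 0.505, 0.069, 0.198), (295, 0.499, 0.069, 0.198), (298, 0.494, 0.07, 0.199)]
199 [(280, 0.506, -0.107, 0.001), (283, 0.518, 0.046, 0.169), (286, 0.516, 0.073, 0.197), (289, 0.51, 0.072, 0.196), (292, 0.505, 0.07, 0.194), (295, 0.5, 0.072, 0.195), (298, 0.494, 0.071, 0.194)]
201 [(280, 0.507, -0.099, 0.003), (283, 0.518, 0.046, 0.163), (286, 0.516, 0.072, 0.192), (289, 0.51, 0.071, 0.189), (292, 0.505, 0.071, 0.189), (295, 0.499, 0.068, 0.186), (298, 0.463, -0.097, 0.004)]
203 [(280, 0.507, -0.094, 0.001), (283, 0.514, 0.018, 0.125), (286, 0.509, 0.025, 0.134), (289, 0.503, 0.025, 0.134), (292, 0.495, 0.016, 0.123), (295, 0.471, -0.092, 0.002), (298, 0.583, 0.556, 0.727)]
205 [(280, 0.507, -0.087, 0.002), (283, 0.514, 0.019, 0.12), (286, 0.508, 0.025, 0.127), (289, 0
[... 428 characters left out ...]
(292, 0.48, -0.072, 0.003), (295, 0.472, -0.074, -0.0), (298, 0.465, -0.072, 0.002)]
211 [(280, 0.509, -0.067, 0.003), (283, 0.502, -0.068, 0.002), (286, 0.495, -0.065, 0.004), (289, 0.487, -0.067, 0.002), (292, 0.48, -0.066, 0.003), (295, 0.473, -0.068, 0.0), (298, 0.466, -0.066, 0.002)]
213 [(280, 0.509, -0.062, 0.002), (283, 0.502, -0.059, 0.004), (286, 0.495, -0.061, 0.002), (289, 0.488, -0.059, 0.004), (292, 0.481, -0.06, 0.002), (295, 0.474, -0.061, 0.001), (298, 0.467, -0.059, 0.003)]
215 [(280, 0.51, -0.056, 0.001), (283, 0.503, -0.054, 0.003), (286, 0.496, -0.054, 0.002), (289, 0.488, -0.056, 0.0), (292, 0.481, -0.056, -0.0), (295, 0.475, -0.052, 0.004), (298, 0.468, -0.052, 0.004)]
```

View pics/c6.png

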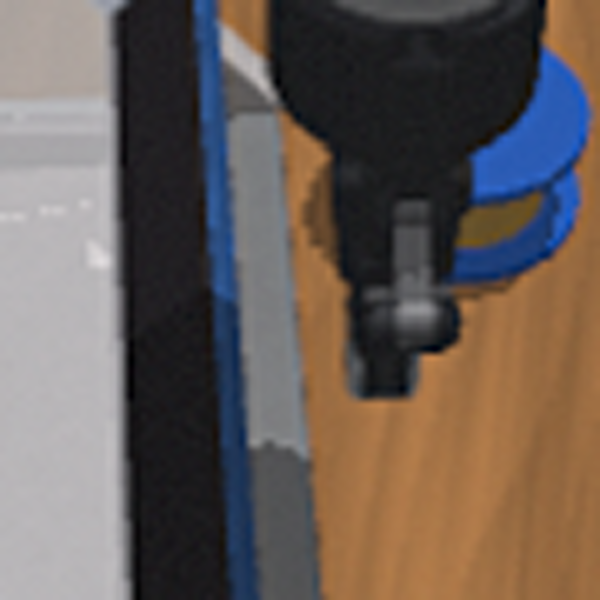

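The tip is now at z ≈ 0.105, 25 mm below the lip edge, with a gap of about 34 mm. Approaching again.

```bash
python3 -m creep '[8,1.6,0,0,-1, 8,1.6,0,0,-1, 8,1.6,0,0,-1, 3,0.6,0,0,-1, 0,0,0,0,-1]'; for i in 1 2 3 4; do python3 -m creep '[2,0.4,0,0,-1, 1,0.2,0,0,-1, 0,0,0,0,-1]'; done
```

```text
time: 6.4
eef_pos: [0.5223, 0.1164, 0.0774]
tcp_rot: [-0.703, -0.072, 0.071, 0.703]
ft_force: [-1.2, 0.1, -0.3]
opening: 0.0002
time: 6.65
eef_pos: [0.5228, 0.1166, 0.0768]
tcp_rot: [0.704, 0.071, -0.072, -0.703]
ft_force: [-3.1, -1.5, 2.8]
opening: 0.0001
time: 6.9
eef_pos: [0.5227, 0.1166, 0.0764]
tcp_rot: [0.704, 0.068, -0.075, -0.703]
ft_force: [-8.8, -2.4, 7.6]
opening: 0.0002
time: 7.15
eef_pos: [0.5225, 0.1166, 0.0759]
tcp_rot: [0.704, 0.066, -0.077, -0.703]
ft_force: [-14.9, -3.6, 11.0]
opening: 0.0
time: 7.4
eef_pos: [0.5224, 0.1166, 0.0756]
tcp_rot: [0.704, 0.064, -0.08, -0.703]
ft_force: [-21.2, -5.0, 15.9]
opening: 0.0001
```

Contact is beneath the front edge, but a purely horizontal push jams on friction. I'll unload, then push along the slope.

```bash
python3 -m creep '[-4,-0.8,0,0,-1, -4,-0.8,0,0,-1, 0,0,0,0,-1]';  python3 -m creep '[1.3,0.25,1.6,0,-1, 1.3,0.25,1.6,0,-1, 1.3,0.25,1.6,0,-1]'; python3 -m creep '[1.3,0.25,1.6,0,-1, 1.3,0.25,1.6,0,-1, 1.3,0.25,1.6,0,-1]'
```

```text
time: 7.65
eef_pos: [0.5228, 0.1167, 0.0763]
tcp_rot: [0.704, 0.07, -0.072, -0.703]
ft_force: [-3.8, -0.5, -0.2]
opening: 0.0003
time: 7.9
eef_pos: [0.5265, 0.1174, 0.0809]
tcp_rot: [0.704, 0.07, -0.073, -0.703]
ft_force: [-6.3, -1.4, 0.6]
opening: 0.0
time: 8.15
eef_pos: [0.5305, 0.1182, 0.0857]
tcp_rot: [0.704, 0.07, -0.073, -0.703]
ft_force: [-5.7, -1.5, 0.5]
opening: 0.0001
```

The sash is moving with about 6 N. Continuing up the slope.

```bash
python3 -m creep '[2.5,0.5,3.1,0,-1, 2.5,0.5,3.1,0,-1, 2.5,0.5,3.1,0,-1, 2.5,0.5,3.1,0,-1, 2.5,0.5,3.1,0,-1, 2.5,0.5,3.1,0,-1, 2.5,0.5,3.1,0,-1, 2.5,0.5,3.1,0,-1, 2.5,0.5,3.1,0,-1, 2.5,0.5,3.1,0,-1]'; python3 -m creep '[2.5,0.5,3.1,0,-1, 2.5,0.5,3.1,0,-1, 2.5,0.5,3.1,0,-1, 2.5,0.5,3.1,0,-1, 2.5,0.5,3.1,0,-1, 2.5,0.5,3.1,0,-1, 2.5,0.5,3.1,0,-1, 2.5,0.5,3.1,0,-1, 2.5,0.5,3.1,0,-1, 2.5,0.5,3.1,0,-1]'
python3 - <<'E'
from h import *
a=snap('side','s5'); e=a['state']['eef_pos']; print((e-[.5228,.1167,.0763])@up)
hsv=cv2.cvtColor(a['img'],cv2.COLOR_RGB2HSV)
m=cv2.inRange(hsv,(0,180,80),(4,255,255)); k,l,st,ce=cv2.connectedComponentsWithStats(m)
for i in range(1,k):
    if st[i,4]>20: print(st[i],ce[i].round(1),sl(pt(a,*ce[i])))
print('green',sl(pt(a,172.3,241.7)))
E
```

```text
time: 8.98
eef_pos: [0.5559, 0.1234, 0.1167]
tcp_rot: [0.703, 0.07, -0.073, -0.703]
ft_force: [-5.3, -0.4, 0.1]
opening: 0.0004
time: 9.82
eef_pos: [0.5815, 0.1285, 0.1477]
tcp_rot: [-0.703, -0.07, 0.073, 0.704]
ft_force: [-4.9, 1.2, -1.5]
opening: 0.0001
0.0931953883311069
[221 251   7  24 127] [223.6 262.3] [0.3585 0.1962 0.5456]
green [0.3576 0.2138 0.6509]
```

```bash
python3 -m creep '[2.5,0.5,3.1,0,-1, 2.5,0.5,3.1,0,-1, 2.5,0.5,3.1,0,-1, 2.5,0.5,3.1,0,-1, 2.5,0.5,3.1,0,-1, 2.5,0.5,3.1,0,-1, 2.5,0.5,3.1,0,-1, 2.5,0.5,3.1,0,-1, 2.5,0.5,3.1,0,-1, 2.5,0.5,3.1,0,-1]'; python3 -m creep '[2.5,0.5,3.1,0,-1, 2.5,0.5,3.1,0,-1, 2.5,0.5,3.1,0,-1, 2.5,0.5,3.1,0,-1, 2.5,0.5,3.1,0,-1, 2.5,0.5,3.1,0,-1, 2.5,0.5,3.1,0,-1, 2.5,0.5,3.1,0,-1, 2.5,0.5,3.1,0,-1, 2.5,0.5,3.1,0,-1]'
cat > m.py <<'E'
from h import *
import sys
for cam in('side','top'):
    a=snap(cam,cam+sys.argv[1]); e=a['state']['eef_pos']; print((e-[.5228,.1167,.0763])@up)
    hsv=cv2.cvtColor(a['img'],cv2.COLOR_RGB2HSV)
    for n,lo,hi in(('red',(0,160,80),(4,255,255)),('red2',(175,120,80),(180,255,255)),('green',(55,120,40),(85,255,255))):
        m=cv2.inRange(hsv,lo,hi); k,l,st,ce=cv2.connectedComponentsWithStats(m)
        for i in range(1,k):
            if st[i,4]>20: print(cam,n,st[i],ce[i].round(1),sl(pt(a,*ce[i])))
    if cam=='side': print('green',sl(pt(a,172.3,241.7)))
    else: print('green',sl(pt(a,108,144.5)))
s=load('side'+sys.argv[1])['img'][225:275,145:212,::-1];t=load('top'+sys.argv[1])['img'][125:175,85:152,::-1]
cv2.imwrite('pics/m%s.png'%sys.argv[1],np.hstack([cv2.resize(x,None,fx=5.9,fy=5.9,interpolation=cv2.INTER_CUBIC) for x in(s,t)]))
E
python3 m.py 6
```

```text
time: 10.7
eef_pos: [0.608, 0.1338, 0.1799]
tcp_rot: [-0.703, -0.072, 0.071, 0.704]
ft_force: [-4.4, 0.3, -2.4]
opening: -0.0002
time: 11.53
eef_pos: [0.633, 0.1383, 0.2109]
tcp_rot: [0.704, 0.071, -0.071, -0.703]
ft_force: [-4.6, 1.4, -2.5]
opening: 0.0001
0.1752473770088247
side red [181 228  10  25 156] [185.5 239.8] [0.3567 0.1983 0.6283]
side green [152 231  27  31 445] [166.7 246.9] [0.3594 0.2256 0.6579]
green [0.3575 0.2139 0.651 ]
0.17674866248897148
top red [278 112  17   6  38] [286.4 114.6] [ 0.3579 -0.1816  0.6291]
top red [111 150  16   6  39] [118.2 152.4] [0.359  0.1971 0.6269]
green [0.3598 0.2105 0.6523]
```

```bash
python3 -m creep '[2.5,0.5,3.1,0,-1, 2.5,0.5,3.1,0,-1, 2.5,0.5,3.1,0,-1, 1.3,0.25,1.5,0,-1, 1.3,0.25,1.5,0,-1, 1.3,0.25,1.5,0,-1, 0,0,0,0,-1, 0,0,0,0,-1]'; python3 m.py 7
```

```text
time: 12.3
eef_pos: [0.6445, 0.1406, 0.2249]
tcp_rot: [0.704, 0.072, -0.071, -0.703]
ft_force: [-4.8, -0.3, 1.1]
opening: 0.0002
0.19354468598568214
side red [174 222   9  23 118] [177.8 231.3] [0.3556 0.1928 0.645 ]
side green [152 231  26  31 423] [166.2 247.3] [0.36   0.2262 0.6582]
green [0.3563 0.2149 0.6518]
0.1936042673516764
top red [278 107  16   5  35] [285.  108.8] [ 0.3571 -0.1795  0.6456]
top red [115 144  10   4  25] [119.5 145.5] [0.3592 0.1881 0.6437]
green [0.3585 0.21   0.6532]
```

View pics/m7.png

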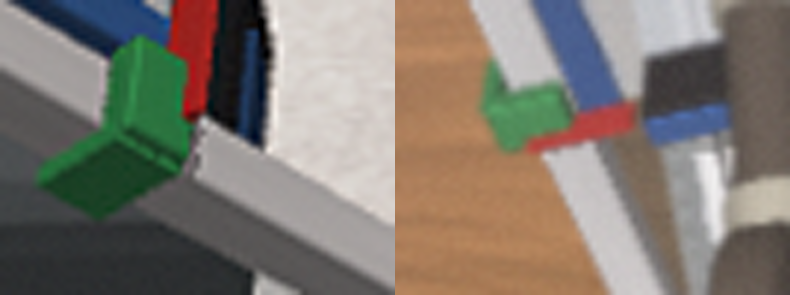

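The pointer (crop (195,60), and (595,125) in the top view) now overlaps the lower part of the green clip. About 7.5 mm remains to its middle.

```bash
python3 -m creep '[0.9,0.2,1.15,0,-1, 0.9,0.2,1.15,0,-1, 0.9,0.2,1.15,0,-1, 0.9,0.2,1.15,0,-1, 0.9,0.2,1.15,0,-1, 0,0,0,0,-1, 0,0,0,0,-1]'; python3 m.py 8
```

```text
time: 12.98
eef_pos: [0.649, 0.1416, 0.2305]
tcp_rot: [0.704, 0.072, -0.071, -0.703]
ft_force: [-5.4, -1.3, -1.1]
opening: 0.0001
0.20076871637018656
side red [170 220   9  23 111] [173.9 229.2] [0.3552 0.1937 0.6527]
side green [152 231  27  31 405] [166.1 247.7] [0.3611 0.2261 0.6575]
green [0.3562 0.2151 0.6519]
0.20075780447987365
top red [277 105  17   3  30] [284.9 106.1] [ 0.3582 -0.18    0.6516]
top red [113 142  10   4  21] [117.7 143.2] [0.3578 0.1892 0.6513]
green [0.3593 0.2103 0.6527]
```

View pics/m8.png

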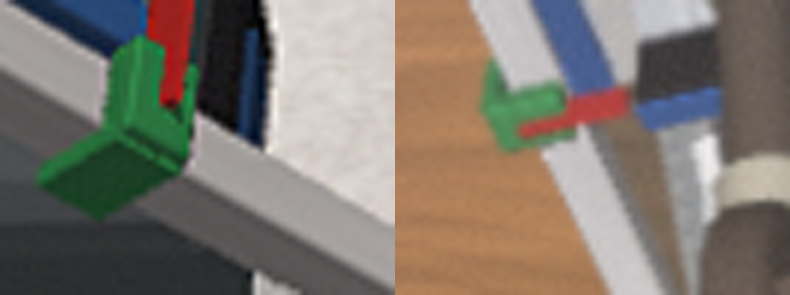

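The pointer now lies across the middle of the green clip in both views (0.652 against 0.652). Backing away horizontally.

```bash
python3 -m creep '[-3,-0.6,0,0,-1, -5,-1,0,0,-1, -10,-2,0,0,-1, -15,-3,0,0,-1, -20,-4,0,0,-1, -20,-4,0,0,-1, -20,-4,0,0,-1, -20,-4,0,0,-1, -10,-2,0,0,-1, 0,0,0,0,-1, 0,0,0,0,-1, 0,0,0,0,-1]'; python3 m.py 9; cp pics/side9.png pics/final.png
```

```text
time: 14.08
eef_pos: [0.5272, 0.1174, 0.2309]
tcp_rot: [-0.703, -0.073, 0.07, 0.704]
ft_force: [0.1, 0.0, 0.8]
opening: -0.0001
0.12129872015340086
side red [170 220   9  23 109] [174. 229.] [0.3554 0.1931 0.6525]
side green [152 231  27  31 407] [166.1 247.7] [0.3607 0.2264 0.6578]
green [0.3555 0.2157 0.6524]
0.121065205806482
top red [277 105  17   4  31] [283.8 106.4] [ 0.3578 -0.1776  0.6519]
green [0.3592 0.2102 0.6528]
```

View pics/final.png

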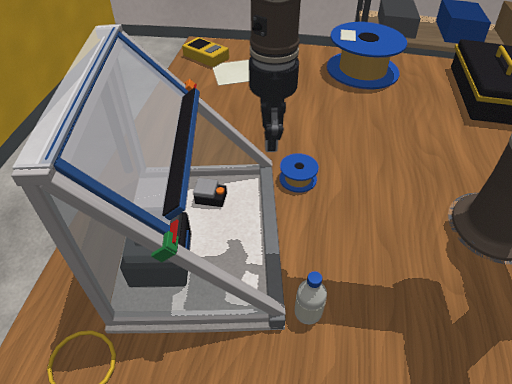

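The window stands open with the pointer at (174,229) on the green clip. The gripper is clear, and the bottle, spool and cleaver haven't moved.

```bash
python3 -c "
from rig import r
print(r.hand_in())"
```

```text
the job is handed in; nothing more can be done
None
```

The window is open at the green mark, the arm has backed away clear of everything, and the job is handed in at about 14 s of the 38 s allowed. I pushed with shut fingers from beneath the lip's front edge, with about 5–6 N along the slope.

**Last checks, after backing away:**
- **Level:** along the slope, the pointer reads 0.6525 m against 0.652 m for the clip in the side view. In the top view it reads 0.652 m (right pointer) against 0.653 m. The clip allows ±10 mm.
- **Surroundings:** the window stayed put, the clips, bottle, spool and cleaver look undisturbed, and the wrist force reads about zero.

**What did not go to plan:**
- **Fingertip height:** the visible fingertips sat about 26–28 mm above the reported TCP. My first approach was therefore at the height of the lip's top; I felt no contact there, so I backed off and went lower.
- **First push:** a purely horizontal push jammed on friction. The wrist force rose to about 27 N with the window still, so I unloaded and pushed along the slope instead.
- **Contact point:** the tool can only point straight down, so the push bore on the lip's front lower edge rather than the full underside.

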